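# Shut the care cart's battery hatch and start its captive bolt

## Task

The battery in the care cart's power box has been changed: push the hatch shut until it seats on its ball catch. Then start the blue captive bolt the careful way: turn it backward (counter-clockwise from above) until you feel the thread drop, stop there, and turn it forward one full turn so that the thread has taken. Finish while still gripping the bolt by its knob, holding it started, ready for the driver; leave the bottles and the jar alone.

Things in the scene. Friction and masses are not known exactly. Their poses are not given: they have to be found in the camera images.
- powerbox: White power box fixed on the cart top, 200 deep (x), 220 wide (y), 100 mm high without its hatch; origin at the centre of its underside, +x to the hinge side, -x to its front with display and louvres. The grey hatch (204 by 224 by 8 mm) is its whole top; shut, its upper face is level, 108 mm above the cart top. With it shut the bolt's axis is upright at x = -72 mm, y = 0.
- hatch (a joint): Opening angle of the hatch, rad: 0 fully shut. The hinge line runs along the box's y axis at its far (+x) edge. A stiff hinge keeps the hatch where it is left. In the last 0.07 rad a spring ball catch resists with about 6 to 10 N at the pad, gives way, then holds the hatch at 0.
- hatch_hinge (a point): Point on the hinge line, in the middle of the box's width, 104 mm above the cart top, mid-thickness of the hatch; it turns with the hatch: its -x axis runs along the hatch to the free edge, which lies 204 mm away, z is the hatch's outward normal.
- push_pad (a point): Blue ribbed thumb pad on the hatch's outer face over the ball catch: the place to push. It is 190 mm from the hinge line and 70 mm to the box's +y of the bolt's axis; z is the outward normal of the hatch.
- bolt: The captive bolt. Origin: middle of its blue round knurled knob (38 mm diameter, 26 mm high), on the bolt's axis; z along the axis, outward; a white line on its top runs from the middle to the rim along x. Can be gripped at any angle. It stands on the hatch's outer face and swings with it. Right-hand single-start thread, pitch 5 mm, axial play 0.8 mm.
- bolt_depth (a joint): Depth of the bolt through the hatch, m: at 0 the knob's underside is 16 mm off the hatch, at 0.013 (limit) 3 mm. Slides by its own weight (160 g). Hatch open: hangs at 0.013; hatch shut: rests on the boss's thread at 0.0006 to 0.002. Turned backward it climbs to 0, then drops 5 mm if let go or pressed lightly; turned forward after that it sinks 5 mm a turn.
- bolt_turn (a joint): Angle the bolt has been turned since the start, rad, counted over whole turns: positive forward (clockwise from above), negative backward. Where the thread drops differs each time and has to be felt: 0.8 to 2.4 rad backward of the start. It turns lightly (0.03 N m of friction).
- green_bottle: Bystander: green bottle, 60 mm in diameter, 155 mm high, upright; origin at the centre of its underside.
- pump_bottle: Bystander: white bottle with light-blue pump head, 68 mm in diameter, 156 mm high, upright; origin at the centre of its underside.
- cream_jar: Bystander: white jar with orange lid, 62 mm in diameter, 52 mm high; origin at the centre of its underside.

How it is judged:
By the outcome, as a careful person would: the job done as asked, in the order asked, and still so for the second after the job is handed in, while the arm keeps its last pose, push and grip.
It also fails if it takes over 72 s, if anything falls off the work surface, if the arm or the gripper's body presses on something with over 40 N, if the wrist force passes 120 N, or if a joint passes its speed limit or range.

## Robot

A 6-joint arm with a two-finger parallel gripper is mounted at the origin on the work surface. World frame = base frame: x ahead of the robot, y to its left, z up, the work surface at z = 0. Lengths are in m, angles in rad, forces in N, time in s.
With the tool pointing down it reaches from about 0.3 to 0.825 m from the base axis. Payload 5.4 kg.
Tool frame: the origin (TCP) lies at the very end of the fingers, on their centre line; the grasp point (between the pads) lies 19 mm behind it; z points along the fingers, y is the line along which they close (so a half turn about z gives the same grasp; the last joint's range is limited). The gripper opens to 92 mm and grips with 3 to 60 N. Pads are 20 mm wide; open, the fingers measure 128 mm over their backs; the gripper's body (75 mm by 189 mm) begins 69 mm behind the grasp point.
Start: joints at [0.983, 0.158, 1.597, -0, 1.386, -0.21], TCP at [0.212, 0.534, 0.215] pointing down, gripper open.
Joint ranges: [-2.91, 2.91], [-0.94, 2.29], [0.18, 2.7], [-1.29, 4.43], [0.17, 2.64], [-3, 3]. Speed limits (rad/s): [2.57, 2.57, 3.14, 3.14, 3.14, 3.14].

## Interface

Orientations are given as a rotation vector (axis times angle).
In Python, from workcell import bot gives the robot as it stands. Calls block until the motion is done:
- bot.goto(position, orientation): joint-space move of the TCP to a pose.
- bot.line_to(position, rot=None, max_speed=0.15): straight line of the TCP; rot=None keeps the orientation; max_speed is the mean speed in m/s.
- bot.set_joints(angles): joint-space move.
- bot.set_gripper(opening, newtons=None): opening from 0.0 (shut) to 1.0 (fully open); newtons is the grip in N (None keeps the last); returns when the fingers have stopped.
- bot.hold(seconds).
- bot.inverse_kinematics(position, orientation): joint angles nearest the present ones, or None.
- bot.read_camera(name): name is "scene" or "top" or "wrist"; returns a dict with "pixels" (384x512x3 uint8, blue, green, red), "fx", "fy", "cx", "cy" (pixels), "R" (3x3) and "t" (3): a world point X has camera coordinates R X + t. Camera axes: x right, y down, z forward; pixel columns grow to the right and rows downward; lengths in m; the calibration is good to about 2 mm. The wrist camera is an equidistant fisheye: a pixel r from the principal point sees the ray r / f radians off the axis. A picture is of the moment at which its call begins. There is no depth.
A pose or a line that the arm cannot do raises bot.MotionError and nothing moves.
- bot.job_done(): hands the job in; it is judged then, once.
Readings, each from a call of its own:
- bot.current_clock(): time.
- bot.current_joints(): joint angles.
- bot.current_joint_vel(): joint speeds.
- bot.current_effort(): joint torques, N m.
- bot.current_ee_pos(): TCP position.
- bot.current_tool_rot(): TCP orientation.
- bot.current_contact_force(): force on the tool from outside, world axes, zero at the start.
- bot.current_ft_torque(): the same for the moment, N m.
- bot.current_opening(): opening from 0.0 (shut) to 1.0 (fully open).
- bot.current_grip_force(): force on a finger pad.
Only numpy, scipy, OpenCV 4.12 (cv2) and the standard library are available. Lean on these libraries where they do the work, as an engineer would, in place of code of your own. Each camera call takes 0.05 s, during which the arm holds its last target. There are 200 camera calls.

## Working session

There is one attempt and no reset: what is moved stays moved. The work goes in short steps, each a Python script; the robot and the scene stay as the last script left them, time stands still between calls to the robot, and variables do not carry over. Pictures are saved under pics/ and viewed, at most 10 in all, crops included, and the job is handed in when it is done.

```bash
mkdir -p pics; ls
python3 - <<'E'
from workcell import bot
import cv2,numpy as np
for n in("scene","top"):
    c=bot.read_camera(n); cv2.imwrite(f"pics/{n}0.png",c["pixels"])
    print(n,c["fx"],c["fy"],c["cx"],c["cy"],np.round(c["R"],3).tolist(),np.round(c["t"],3))
print(bot.current_clock(),bot.current_tool_rot())
a=cv2.imread("pics/scene0.png");b=cv2.imread("pics/top0.png")
E
```

```text
pics
scene 463.352025821795 463.352025821795 258.9464898259381 189.48254691001276 [[0.745, 0.666, -0.021], [0.454, -0.531, -0.716], [-0.488, 0.524, -0.698]] [-0.398 -0.196  1.61 ]
top 489.8188726873669 489.8188726873669 258.25205388043145 191.99178389566976 [[0.018, -1.0, 0.002], [-0.99, -0.018, -0.142], [0.142, 0.0, -0.99]] [-0.042  0.588  1.175]
0.1 [-5.89821334e-01 -3.08508619e+00  2.37103462e-03]
```

View pics/scene0.png

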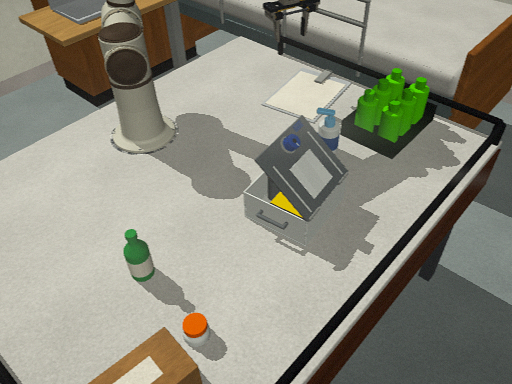

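View pics/top0.png

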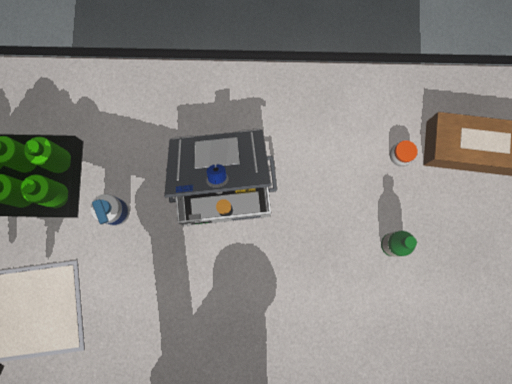

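The scene picture shows the box with its hatch about half open and the knob at (291,142). In the top picture the knob is at (216,176), the pad at (184,188), and the hinge is on the far side at about row 133. I'll enlarge both for corner positions.

Run:
```python
import cv2,numpy as np
b=cv2.imread("pics/top0.png")[120:235,155:285];a=cv2.imread("pics/scene0.png")[110:255,235:355]
cv2.imwrite("pics/c1.png",cv2.resize(b,None,fx=5,fy=5,interpolation=cv2.INTER_CUBIC))
cv2.imwrite("pics/c2.png",cv2.resize(a,None,fx=4,fy=4,interpolation=cv2.INTER_CUBIC))
for n in("top","scene"):
    im=cv2.imread(f"pics/{n}0.png").astype(int)
    m=((im[...,0]>im[...,2]+40)&(im[...,0]>im[...,1]+40)).astype(np.uint8)
    k,l,s,c=cv2.connectedComponentsWithStats(m)
    for i in range(1,k):
        if s[i,4]>8: print(n,s[i],c[i].round(1))
```

```text
top [207 165  19  19 264] [216.1 174.7]
top [176 187   6   4  14] [178.7 188.6]
top [183 187   4   4   9] [184.9 188.3]
scene [283 134  17  13 102] [291.2 140.2]
```

View pics/c1.png

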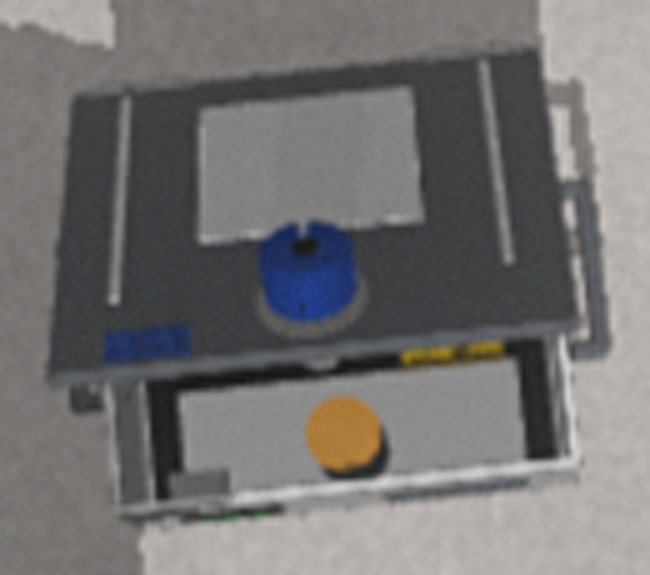

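View pics/c2.png

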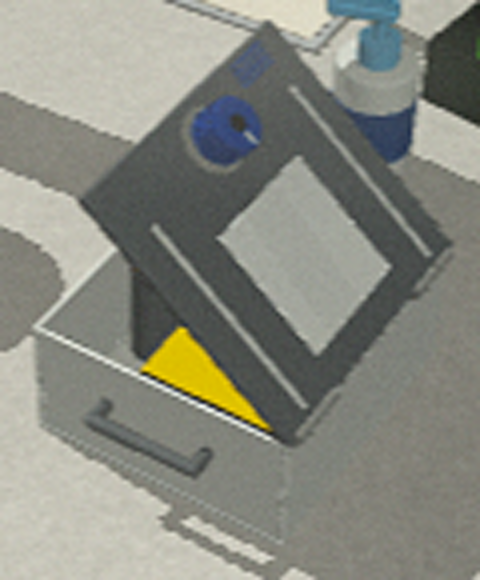

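The crops give the rim's front corners at top px (179,223) and (271,216), the hatch's hinge corners at (170,139) and (263,130), and its free corners at (165,194) and (271,185). In the scene view the free corners are at (302,115) and (255,161).

```bash
cat > h.py <<'E'
from workcell import bot
import numpy as np, cv2
from scipy.spatial.transform import Rotation as Rn
def ray(c,p):
    d=np.array([(p[0]-c["cx"])/c["fx"],(p[1]-c["cy"])/c["fy"],1]);R=np.array(c["R"]);t=np.array(c["t"])
    d=R.T@d; return -R.T@t,d/np.linalg.norm(d)
def onz(c,p,z):
    o,d=ray(c,p); return o+d*(z-o[2])/d[2]
def tri(r):
    A=sum(np.eye(3)-np.outer(d,d) for o,d in r);b=sum((np.eye(3)-np.outer(d,d))@o for o,d in r)
    X=np.linalg.solve(A,b); return X,[np.linalg.norm(np.cross(X-o,d)) for o,d in r]
E
python3 - <<'E'
from h import *
t=bot.read_camera("top");s=bot.read_camera("scene")
np.set_printoptions(precision=4,suppress=True)
FL=onz(t,(179,223),.1);FR=onz(t,(271,215.2),.1);HL=onz(t,(170.4,139.),.108);HR=onz(t,(263,129.8),.108)
print(FL,FR,np.linalg.norm(FL-FR),"hinge",HL,HR,np.linalg.norm(HL-HR))
L=tri([ray(t,(165,194)),ray(s,(302.3,115.2))]);Rr=tri([ray(t,(270.6,184.8)),ray(s,(255.3,160.4))]);K=tri([ray(t,(216.1,174.7)),ray(s,(291.2,140.2))])
print(L,Rr,np.linalg.norm(L[0]-Rr[0]),"knob",K)
SH=onz(s,(235+37/4,110+328/4),.1);print("scene front-right rim",SH)
SR=onz(s,(235+290/4,110+445/4),.108);print("scene hinge R",SR)
for a,b in((FL,FR),(HL,HR),(L[0],Rr[0])): d=a-b;print("yaw",np.degrees(np.arctan2(-d[0],d[1])))
M=(L[0]+Rr[0])/2-(HL+HR)/2;print("angle",np.arctan2(M[2],np.hypot(M[0],M[1])),np.linalg.norm(M))
E
```

```text
[0.5037 0.1533 0.1   ] [ 0.526  -0.0621  0.1   ] 0.2165140116997621 hinge [0.7032 0.1808 0.108 ] [ 0.73   -0.0397  0.108 ] 0.22213445590240014
(array([0.5532, 0.163 , 0.2382]), [np.float64(0.0004263884412093092), np.float64(0.0004263884412093558)]) (array([ 0.5778, -0.0559,  0.2335]), [np.float64(0.0010695948059027034), np.float64(0.0010695948059028227)]) 0.2203194396836757 knob (array([0.597 , 0.059 , 0.2367]), [np.float64(0.001621728041848101), np.float64(0.0016217280418480706)])
scene front-right rim [ 0.5362 -0.0581  0.1   ]
scene hinge R [ 0.7333 -0.037   0.108 ]
yaw 5.924920938396748
yaw 6.9242429392510525
yaw 6.421628335103221
angle 0.6990415914286634 0.19868521556476268
```

```bash
cat >> h.py <<'E'
yaw=np.radians(6.4);ex=np.array([np.cos(yaw),np.sin(yaw),0]);ey=np.array([-ex[1],ex[0],0]);ez=np.array([0,0,1.])
O=np.array([.617,.0595,0]);H=O+.102*ex+.104*ez
def padpose(th,off,f=1.):
    n=ex*np.sin(th)+ez*np.cos(th);u=-ex*np.cos(th)+ez*np.sin(th)
    p=H+.19*u+.07*ey+(.004+off)*n
    z=-(ex*np.sin(f*th)+ez*np.cos(f*th));R=np.stack([np.cross(ey,z),ey,z],1)
    return p,Rn.from_matrix(R).as_rotvec()
def F(): return np.array(bot.current_contact_force())
E
python3 - <<'E'
from h import *
np.set_printoptions(precision=3,suppress=True)
for f in(1,.6,.3,0):
    print(f,[(lambda q:None if q is None else np.array(q))(bot.inverse_kinematics(*padpose(th,o,f))) for th,o in((.72,.1),(.72,.0),(.35,0),(0,0))])
E
```

```text
1 [array([ 0.042,  1.058,  0.301, -0.077,  2.5  , -1.684]), array([ 0.036,  0.792,  0.869, -0.061,  2.198, -1.663]), array([ 0.02 ,  0.416,  1.406, -0.031,  1.668, -1.66 ]), array([-0.001,  0.165,  1.811, -0.   ,  1.166, -1.684])]
0.6 [array([ 0.035,  0.72 ,  0.736, -0.037,  2.116, -1.66 ]), array([ 0.028,  0.54 ,  1.141, -0.037,  1.892, -1.658]), array([ 0.014,  0.298,  1.531, -0.02 ,  1.521, -1.666]), array([-0.001,  0.165,  1.811, -0.   ,  1.166, -1.684])]
0.3 [array([ 0.028,  0.509,  0.995, -0.019,  1.853, -1.658]), array([ 0.02 ,  0.353,  1.344, -0.02 ,  1.659, -1.662]), array([ 0.008,  0.211,  1.625, -0.011,  1.41 , -1.672]), array([-0.001,  0.165,  1.811, -0.   ,  1.166, -1.684])]
0 [array([ 0.019,  0.314,  1.233, -0.   ,  1.595, -1.663]), array([ 0.009,  0.172,  1.547, -0.   ,  1.423, -1.674]), array([ 0.001,  0.124,  1.72 , -0.   ,  1.298, -1.681]), array([-0.001,  0.165,  1.811, -0.   ,  1.166, -1.684])]
```

Run:
```python
from h import *
np.set_printoptions(precision=3,suppress=True)
p=bot.current_ee_pos()
bot.set_gripper(0.0)
bot.line_to([p[0]+.05,p[1]-.05,.36],max_speed=.25)
a,r=padpose(.72,.08,.9);bot.goto(a,r)
print("clk",bot.current_clock(),F())
f0=F()
for o in np.arange(.04,-.02,-.004):
    a,r=padpose(.72,o,.9);bot.line_to(a,r,max_speed=.1)
    d=F()-f0
    if np.linalg.norm(d)>2.5: break
print("contact",o,d)
c=bot.read_camera("scene");cv2.imwrite("pics/s1.png",cv2.resize(c["pixels"][60:260,180:400],None,fx=3,fy=3))
print(bot.current_clock())
```

```text
clk 4.225 [-0.158 -0.444  0.153]
contact -0.015999999999999952 [-0.073 -0.381  0.1  ]
8.325
```

View pics/s1.png

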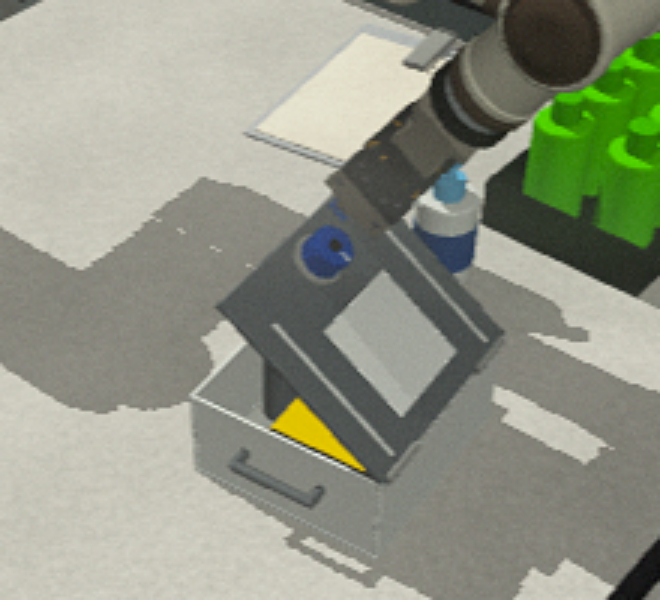

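The fingertips are right at the pad and no force has registered yet. I'll follow the hatch arc down and watch the force.

Run:
```python
from h import *
np.set_printoptions(precision=2,suppress=True)
f0=np.array([-.16,-.44,.15])
log=[]
for th in list(np.arange(.6,.14,-.05))+list(np.arange(.12,-.09,-.015)):
    a,r=padpose(th,0,.9);bot.line_to(a,r,max_speed=.12)
    d=F()-f0; log.append((round(th,3),d.round(1).tolist(),round(bot.current_ee_pos()[2],4)))
    if np.linalg.norm(d)>22: break
for l in log: print(*l)
print(bot.current_clock())
```

```text
0.6 [1.2, -0.1, -0.6] 0.2156
0.55 [0.2, 0.2, 0.2] 0.2077
0.5 [0.6, -0.1, -0.7] 0.1991
0.45 [0.1, 1.3, -0.5] 0.1906
0.4 [-0.3, 0.4, -0.5] 0.182
0.35 [0.2, -0.9, 0.2] 0.1732
0.3 [0.3, -0.2, 0.1] 0.1642
0.25 [-0.1, 0.1, 0.5] 0.1551
0.2 [-0.6, -0.2, -0.4] 0.1458
0.15 [1.1, -0.2, 0.2] 0.1365
0.12 [1.1, 0.2, 0.8] 0.131
0.105 [0.0, 1.0, -0.0] 0.1281
0.09 [0.6, 0.1, 0.1] 0.125
0.075 [0.5, 1.5, -0.4] 0.1222
0.06 [1.2, 0.0, 0.8] 0.1198
0.045 [1.4, 0.9, 2.5] 0.1171
0.03 [-0.4, 0.7, -0.2] 0.113
0.015 [0.2, 0.4, -0.1] 0.1103
0.0 [0.2, -0.5, 1.3] 0.1083
-0.015 [-6.9, 0.4, 18.3] 0.1081
-0.03 [-15.4, -0.9, 35.6] 0.1078
13.5833
```

The catch gave way at about 0.045 rad, and the hatch then met a hard stop at z = 0.108, so it is seated. Next I back off and look at the bolt from above.

```bash
cat >> h.py <<'E'
def down(a):  # tool down, tool y at world angle a from +y
    y=np.array([-np.sin(a),np.cos(a),0]);z=np.array([0,0,-1.]);return Rn.from_matrix(np.stack([np.cross(y,z),y,z],1)).as_rotvec()
def wray(c,p):
    v=np.array([p[0]-c["cx"],p[1]-c["cy"]]);r=np.linalg.norm(v);th=r/c["fx"]
    d=np.array([*(v/max(r,1e-9)*np.sin(th)),np.cos(th)]);R=np.array(c["R"]);return -R.T@np.array(c["t"]),R.T@d
E
python3 - <<'E'
from h import *
np.set_printoptions(precision=4,suppress=True)
p,r=padpose(0,.09);bot.line_to(p,down(yaw),max_speed=.25)
B=O-.072*ex
for a in (-1.8,-1.2,-.6,0,.6,1.2): print(a,bot.inverse_kinematics(B+.13*ez,down(a)))
bot.line_to(B+.215*ez,down(yaw),max_speed=.25);bot.set_gripper(1.0)
print(bot.current_joints(),F(),bot.current_clock())
for n in("top","wrist","scene"):
    c=bot.read_camera(n);im=c["pixels"];cv2.imwrite(f"pics/{n}2.png",im)
    i=im.astype(int);m=((i[...,0]>i[...,2]+40)&(i[...,0]>i[...,1]+40)).astype(np.uint8)
    k,l,s,ce=cv2.connectedComponentsWithStats(m)
    for j in range(1,k):
        if s[j,4]>20:
            o,d=wray(c,ce[j]) if n=="wrist" else ray(c,ce[j]);z=.108+.015+(.026 if n=="wrist" else .013)
            print(n,s[j],ce[j].round(1),o+d*(z-o[2])/d[2])
E
```

```text
-1.8 [-0.1265  0.1691  1.7587 -0.      1.2138  0.1027]
-1.2 [-0.1265  0.1691  1.7587 -0.      1.2138 -0.4973]
-0.6 [-0.1265  0.1691  1.7587 -0.      1.2138 -1.0973]
0 [-0.1265  0.1691  1.7587  0.      1.2138 -1.6973]
0.6 [-0.1265  0.1691  1.7587 -0.      1.2138 -2.2973]
1.2 [-0.1265  0.1691  1.7587 -0.      1.2138 -2.8973]
[-0.1265  0.0881  1.6732 -0.      1.3804 -1.809 ] [-0.1059 -0.0568  0.5698] 15.9333
top [215 207   8   6  34] [219.1 209.2] [0.5341 0.0575 0.136 ]
top [186 212  16   9 111] [193.4 215.9] [0.5178 0.1154 0.136 ]
wrist [314 169  36   3 108] [331.5 170. ] [0.5038 0.1064 0.149 ]
wrist [450 172  22   9  68] [460.2 176.2] [0.4912 0.2393 0.149 ]
wrist [314 174  36   3 107] [331.7 175. ] [0.508  0.1073 0.149 ]
wrist [314 179  35   3 104] [331.2 180. ] [0.5123 0.1076 0.149 ]
wrist [ 237  181   47   50 1542] [260.3 205. ] [0.5405 0.0515 0.149 ]
wrist [314 184  35   3 105] [331. 185.] [0.5165 0.1082 0.149 ]
scene [267 151  20  19 195] [275.6 160.5] [0.5433 0.0637 0.136 ]
```

View pics/wrist2.png

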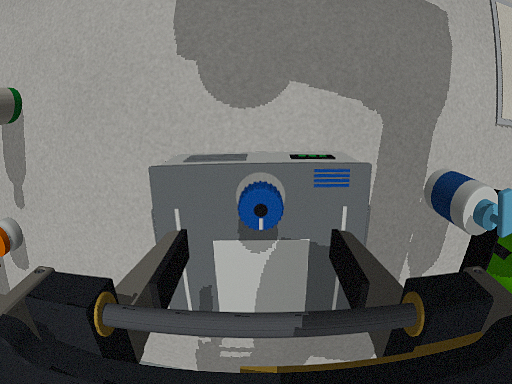

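View pics/scene2.png

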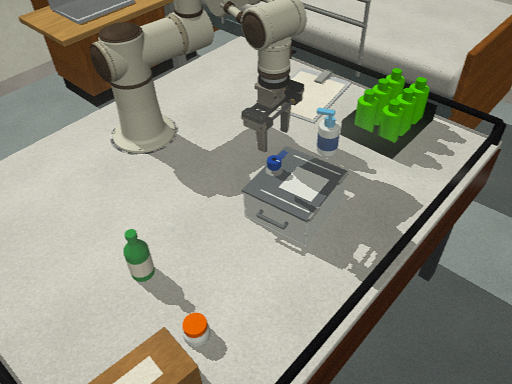

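The hatch is shut in both views. In the wrist view the knob's socket, at the centre of its top, is at (261,211) and the pad is at (332,178).

Run:
```python
from h import *
np.set_printoptions(precision=4,suppress=True)
c=bot.read_camera("wrist");im=c["pixels"]
sub=im[195:228,245:278].max(2);ys,xs=np.where(sub<45);print("hex",xs.mean()+245,ys.mean()+195,len(xs))
g=lambda p,z:(lambda o,d:o+d*(z-o[2])/d[2])(*wray(c,p))
k=g((xs.mean()+245,ys.mean()+195),.149);P=g((332,177.5),.109)
print("knob",k,"pad",P,"bolt from pad",P-.07*ey+.016*ex,"prior",O-.072*ex)
L,R=g((149.5,165.5),.108),g((371.5,162.5),.108);M=(L+R)/2
print("front corners",L,R,np.linalg.norm(L-R),np.degrees(np.arctan2(-(L-R)[0],(L-R)[1])),"bolt",M+.030*ex)
```

```text
hex 260.2936507936508 209.9126984126984 126
knob [0.5448 0.052  0.149 ] pad [0.5182 0.1192 0.109 ] bolt from pad [0.5419 0.0514 0.109 ] prior [0.5454 0.0515 0.    ]
front corners [ 0.5259 -0.0603  0.108 ] [0.4982 0.1576 0.108 ] 0.21965335700157462 -172.75220034675206 bolt [0.5419 0.052  0.108 ]
```

```bash
cat >> h.py <<'E'
def Fa(n=5):
    v=[]
    for _ in range(n): bot.hold(.02); v.append(F())
    return np.mean(v,0)
B=np.array([.5440,.0518,0])
E
python3 - <<'E'
from h import *
np.set_printoptions(precision=4,suppress=True)
bot.line_to(B+.19*ez,down(-1.45),max_speed=.2);bot.hold(.1);f0=Fa();np.save("f0.npy",f0)
bot.line_to(B+.1225*ez,max_speed=.12);print("clk",bot.current_clock(),Fa()-f0,bot.current_joints()[5])
bot.set_gripper(0.0,20);p=B+.1225*ez
print("grip",bot.current_opening()*.092,bot.current_grip_force(),Fa()-f0,bot.current_ee_pos())
for _ in range(3):
    f=Fa()-f0; p[:2]+=.5*f[:2]/6000; p[2]+=.5*(f[2]-3)/6000; bot.line_to(p,down(-1.45)); 
print(Fa()-f0,p,bot.current_ee_pos(),bot.current_clock()); np.save("st.npy",[*p,-1.45])
E
```

```text
clk 18.7333 [0.0426 0.35   0.1822] -0.24704673385966752
grip 0.03742995208011553 19.999537467956543 [ 5.3837  1.5688 -1.669 ] [0.5455 0.0519 0.123 ]
[2.6209 0.8541 5.165 ] [0.5452 0.0521 0.1218] [0.5456 0.052  0.1224] 20.8417
```

The grip is good at a 37.4 mm opening, and the arm gives about 8 N/mm. Now I turn backward with a light press and watch for the drop.

Run:
```python
from h import *
np.set_printoptions(precision=4,suppress=True)
f0=np.load("f0.npy");*p,a=np.load("st.npy");p=np.array(p);a0=a;t=bot.current_clock();dropped=False
while a<1.2 and a-a0<2.6:
    a+=.08;p[2]+=.08*.005/(2*np.pi);bot.line_to(p,down(a));f=Fa(3)-f0;ze=bot.current_ee_pos()[2]
    print(round(a-a0,2),f.round(1),round(p[2],4),round(ze,4),round(float(bot.current_ft_torque()[2]),3),round(bot.current_clock(),2))
    if f[2]<.3:
        dropped=True;break
    p[:2]+=.4*np.clip(f[:2],-4,4)/8000;p[2]+=.3*np.clip(f[2]-3.5,-3,3)/8000
    np.save("st.npy",[*p,a])
np.save("st.npy",[*p,a]);print(dropped,bot.current_clock()-t)
```

```text
0.08 [2.8 0.8 5.9] 0.1218 0.1223 -0.052 21.14
0.16 [2.6 0.2 4.9] 0.122 0.1224 0.014 21.44
0.24 [3.  0.6 5.3] 0.1221 0.1225 -0.031 21.74
0.32 [2.4 0.1 5. ] 0.1222 0.1226 0.085 22.04
0.4 [3.1 0.3 5.2] 0.1223 0.1227 0.031 22.34
0.48 [2.5 0.3 5.3] 0.1225 0.1227 0.016 22.64
0.56 [1.9 0.3 5.6] 0.1226 0.1228 0.046 22.94
0.64 [2.4 0.4 5.1] 0.1227 0.1228 0.013 23.24
0.72 [ 1.5 -0.3  4.7] 0.1229 0.1229 0.025 23.54
0.8 [2.2 0.5 5.3] 0.123 0.123 0.006 23.84
0.88 [1.2 0.  5.3] 0.1231 0.123 -0.042 24.14
0.96 [2.  0.6 2.6] 0.1232 0.1229 0.031 24.44
1.04 [ 3.2  0.7 -1.8] 0.1233 0.1226 -0.012 24.74
True 3.900000000000002
```

At about 1.0 rad backward the upward force fell away, leaving only the bolt's weight (-1.8 N), which should be the thread drop. I stop turning and lower to confirm the 5 mm.

Run:
```python
from h import *
np.set_printoptions(precision=4,suppress=True)
f0=np.load("f0.npy");*p,a=np.load("st.npy");p=np.array(p)
for i in range(14):
    p[2]-=.0005;bot.line_to(p,down(a));f=Fa(3)-f0;ze=bot.current_ee_pos()[2];print(f.round(1),round(p[2],4),round(ze,4))
    if f[2]>2: break
print(bot.current_clock(),bot.current_opening()*.092);np.save("st.npy",[*p,a])
```

```text
[ 2.3  0.2 -1. ] 0.1228 0.1225
[1.8 1.3 0.1] 0.1223 0.1222
[0.2 0.9 0.8] 0.1218 0.1217
[-0.4  2.1  1.5] 0.1213 0.1212
[-0.4  0.7 -0.3] 0.1208 0.1205
[ 1.2  1.6 -2.2] 0.1203 0.1198
[-0.1  1.2 -2.2] 0.1198 0.1196
[-0.6  1.  -2.3] 0.1193 0.1192
[-1.3  1.3 -1.3] 0.1188 0.1187
[-2.2  1.   0. ] 0.1183 0.1184
[-4.3  0.8  4.3] 0.1178 0.1182
28.0417 0.037507201156252334
```

The tool sank 4.8 mm and then met resistance, so the drop is confirmed. Now I turn forward to near the wrist limit, following the pitch.

```bash
cat > fwd.py <<'E'
from h import *
np.set_printoptions(precision=4,suppress=True)
def fwd(total,n):
    f0=np.load("f0.npy");*p,a=np.load("st.npy");p=np.array(p);s=total/n
    for i in range(n):
        a-=s;p[2]-=s*.005/(2*np.pi);bot.line_to(p,down(a));f=Fa(2)-f0
        if i%4==3 or i==n-1: print(i,f.round(1),p.round(4),np.array(bot.current_ee_pos()).round(4),round(float(bot.current_ft_torque()[2]),3),round(bot.current_clock(),2))
        p[:2]+=.4*np.clip(f[:2],-4,4)/8000;p[2]+=.25*np.clip(f[2]-.5,-3,3)/8000
        np.save("st.npy",[*p,a])
        if np.linalg.norm(f)>20: print("STOP",f,i);break
    print("j6",bot.current_joints()[5],"open",bot.current_opening()*.092,bot.current_clock())
E
python3 -c "
from fwd import *
fwd(4.1,30)"
```

```text
3 [-3.3 -1.1  4.9] [0.546  0.0523 0.1176] [0.5461 0.0521 0.1178] -0.054 29.31
7 [-0.2 -1.3  1.6] [0.5455 0.052  0.1175] [0.5456 0.0521 0.1175] -0.051 30.57
11 [-1.1  0.2  0.7] [0.5453 0.0519 0.1172] [0.5452 0.0521 0.1171] -0.076 31.84
15 [-1.6  2.9  0.3] [0.5451 0.0523 0.1167] [0.545  0.0524 0.1166] -0.013 33.11
19 [-0.8  2.9 -0.3] [0.5448 0.0529 0.1162] [0.545  0.0529 0.1163] -0.017 34.38
23 [ 0.9  1.3 -0.3] [0.5448 0.0534 0.1156] [0.5451 0.0533 0.1158] -0.031 35.64
27 [2.3 0.5 0.3] [0.5451 0.0538 0.1151] [0.5454 0.0536 0.1154] -0.04 36.91
29 [2.5 0.2 1. ] [0.5453 0.0538 0.1149] [0.5456 0.0536 0.1151] -0.014 37.54
j6 2.812108228678667 open 0.03749014642860589 37.5417
```

Run:
```python
from h import *
np.set_printoptions(precision=4,suppress=True)
*p,a=np.load("st.npy");p=np.array(p)
bot.set_gripper(.62);a+=2.6;bot.line_to(p,down(a));np.save("st.npy",[*p,a])
c=bot.read_camera("wrist");cv2.imwrite("pics/w3.png",c["pixels"][130:330,160:360].repeat(3,0).repeat(3,1))
z=.108+.0079+.026
o=np.array([p[0],p[1],z]);R=np.array(c["R"])
q=R@o+c["t"];th=np.arctan2(np.hypot(q[0],q[1]),q[2]);u=q[:2]/np.hypot(q[0],q[1])*th*c["fx"]+[c["cx"],c["cy"]]
print("expected px of knob top",u,bot.current_joints()[5],bot.current_clock(),bot.current_opening())
```

```text
expected px of knob top [259.6105 264.3723] 0.2171308592251067 40.8167 0.6214478939274254
```

View pics/w3.png

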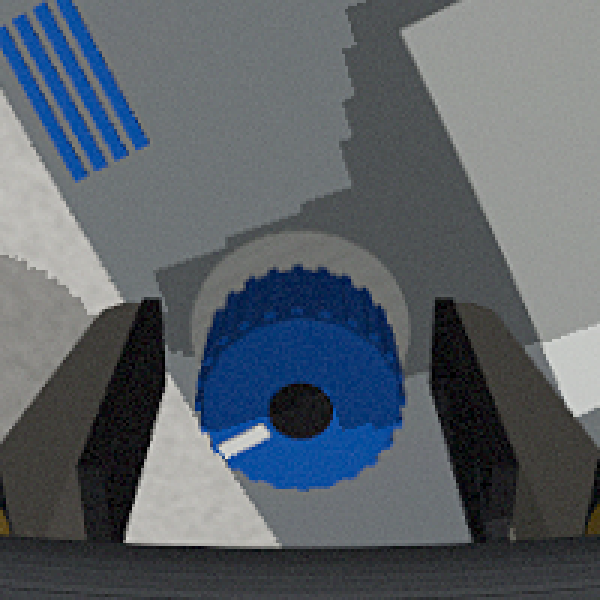

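The fingers are clear on both sides of the knob. Its socket is at crop (301,411) and the white line's tip at (222,452). I'll turn those into the angle moved.

Run:
```python
from h import *
c=bot.read_camera("wrist");*p,a=np.load("st.npy");z=.1419
g=lambda p,z:(lambda o,d:o+d*(z-o[2])/d[2])(*wray(c,p))
h=g((160+301/3,130+411/3),z);
for t in((224,450),(266,432)):
    w=g((160+t[0]/3,130+t[1]/3),z);d=w-h;print(np.arctan2(d[1],d[0]),np.linalg.norm(d))
print(h,p)
im=cv2.imread("pics/wrist2.png")[205:235,250:275].astype(int);ys,xs=np.where(im.min(2)>120);print("first",xs.mean()+250,ys.mean()+205,len(xs), "hex 260.3,209.9")
```

```text
-2.9377507563910528 0.016938768477577977
-2.8644206106833745 0.007972142378401523
[0.54527226 0.05204837 0.1419    ] [np.float64(0.5454571193396258), np.float64(0.053775127890147836), np.float64(0.11492458950094425)]
first 260.4347826086956 223.5 46 hex 260.3,209.9
```

The net turn is -3.04 rad measured against -3.06 commanded, so the knob didn't slip in the grip. Regrip and finish the turn.

Run:
```python
from fwd import *
*p,a=np.load("st.npy");p=np.array([.5454,.0527,p[2]])
bot.line_to(p,down(a));bot.set_gripper(0.0,20);np.save("st.npy",[*p,a]);print(Fa()-np.load("f0.npy"),bot.current_opening()*.092)
fwd(2.23,17)
bot.hold(.3)
print(Fa()-np.load("f0.npy"),bot.current_grip_force(),bot.current_ee_pos(),bot.current_clock())
c=bot.read_camera("wrist");cv2.imwrite("pics/w4.png",c["pixels"][130:330,160:360].repeat(3,0).repeat(3,1))
```

```text
[ 0.6772  0.0559 -0.3945] 0.037895053595387806
3 [ 0.2 -1.4  0.9] [0.5455 0.0527 0.1145] [0.5455 0.0527 0.1145] -0.037 42.89
7 [-0.6  0.   1.1] [0.5456 0.0527 0.1141] [0.5455 0.0528 0.1141] -0.027 44.16
11 [-0.2  0.5  0.5] [0.5455 0.0529 0.1137] [0.5455 0.0529 0.1137] 0.032 45.42
15 [ 0.5 -0.1 -0. ] [0.5456 0.053  0.1133] [0.5456 0.0529 0.1133] -0.007 46.69
16 [-0.1  0.8  0.2] [0.5456 0.053  0.1132] [0.5456 0.053  0.1132] -0.031 47.01
j6 2.4408646551931708 open 0.03764511116388325 47.0083
[0.4319 1.2167 0.4481] 20.00002831220627 [0.5456 0.0529 0.1132] 47.3917
```

View pics/w4.png

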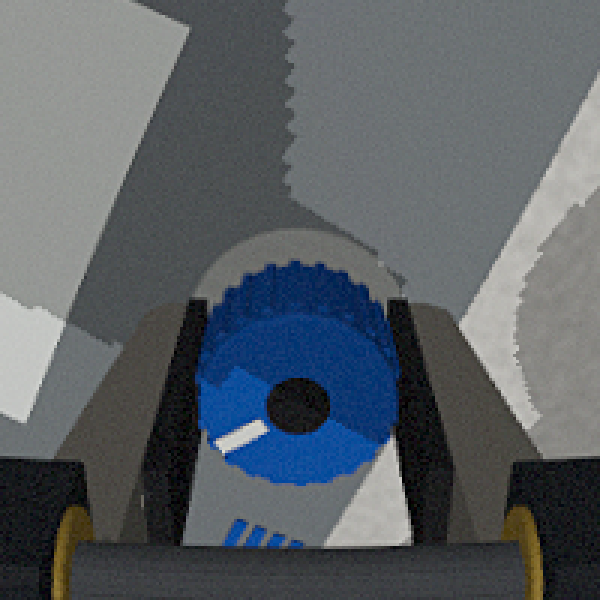

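The white line sits at the same place in the tool frame as before, about crop (240,437), so the knob followed the full turn. It has sunk 5.0 mm (from z 0.1182 to 0.1132) and is still gripped, so I'm handing the job in.

```bash
python3 -c "
from workcell import bot
print(bot.job_done(),bot.current_clock())"
```

```text
the job is handed in; nothing more can be done
the job is handed in; nothing more can be done
```

The job is handed in at about 47 s (no verdict came back): the hatch is shut on its catch, the thread drop was felt about 1.0 rad backward, and the bolt was then turned forward one full turn (6.33 rad, 5 mm deeper) and is still gripped by its knob; I kept clear of the bottles and jar.

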